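# Slide the tape roll between the filler tins into its corner

### The job

Clear the single roll of masking tape that lies near the front edge of the worktop (not the two stacked rolls at the far right) into its corner: with a fingertip, slide it flat along the worktop through the narrow gap between the two shallow closed tins, then on into the wooden corner stop beyond them until it rests against both battens. Push gently, do not ram the tins, do not pinch, lift or tip the roll, and leave the toner bottle, the brush and the loose tin lid where they are.

Things in the scene. Friction and masses are not known exactly. Their poses are not given: they have to be found in the camera images.
- roll_center (a point): Centre (on the axis, 12.5 mm above its underside) of the roll of plain beige masking tape that lies alone and flat on the worktop, near its front edge, to the right of the two tins. 96 mm outside diameter, 25 mm high, about 0.09 kg, its axis is z. The open hole through it is about 72 mm across (at least 66 mm clear everywhere).
- tape_roll: The same roll; origin on its axis at its underside. It slides easily (1 N or less) and can be pushed from behind or by a closed fingertip standing in its hole.
- tin_near: One of two equal shallow closed metal tins, 60 mm in diameter, 38 mm high, the one nearer the robot. It is stuck fast to the worktop. Origin on its axis at its underside. Its own +x axis points at the axis of the other tin; its own +y axis points through the gap, from the roll's side to the corner stop's side (leftward, within 0.3 rad of world +y).
- tin_far: The other shallow closed tin, same size, also stuck fast, farther from the robot. Origin on its axis at its underside. The axes of the tins are 164 to 170 mm apart, so the free gap between them is 104 to 110 mm for the 96 mm roll.
- corner_stop: Corner stop fixed on the worktop, to the left of the tins: two light wooden battens (85 mm long, 18 mm wide, 18 mm high) that meet at a right angle. Its origin, at worktop height, is the point where the roll's axis stands when the roll touches both battens; the corner opens along its own -y axis (towards the tins), so the roll goes home along its +y, each batten lying 45 degrees to that, 48 mm from the origin.
- toner_bottle: Bystander: small dark-capped bottle standing upright, 42 mm in diameter, 118 mm high; origin under its centre.
- brush: Bystander: flat paint brush lying down, 42 x 214 x 22 mm, long along its own y; origin under its centre.
- lid: Bystander: loose round tin lid lying flat, 93 mm in diameter, 7 mm high; origin under its centre.

How it is judged:
On the way:
1. the roll passes between the two tins, flat on the worktop (y of tape_roll in the frame of tin_near between -0.02 and 0.02 m and x of tape_roll in the frame of tin_near between 0.07 and 0.1 m and height (world z) of tape_roll below 0.005 m).
At the end, for the whole second after the job is handed in: The roll has gone through the gap and lies flat and still on the worktop in the corner stop, its axis within 6 mm of the stop's origin, that is, resting against both battens (horizontal distance between tape_roll and corner_stop below 0.006 m and height (world z) of tape_roll below 0.004 m and angle between tape_roll's own z axis and vertical below 0.06 rad and linear speed of tape_roll below 0.01 m/s); the robot touches nothing.
It fails at once if the roll is lifted more than 8 mm off the worktop (height (world z) of tape_roll above 0.008 m).
It fails at once if the roll is tipped by more than 0.2 rad (angle between tape_roll's own z axis and vertical above 0.2 rad).
It fails at once if the roll is pressed or pinched with more than 25 N (contact force between the fingers and tape_roll above 25 N).
It fails at once if a tin is rammed with more than 15 N (contact force between any of tin_near, tin_far and anything else above 15 N).
It fails at once if a bystander is moved more than 15 mm (distance of any of toner_bottle, brush, lid from where it was at the start of the episode above 0.015 m).
It also fails if it takes over 56 s, if anything falls off the work surface, if the arm or the gripper's body presses on something with over 40 N, if the wrist force passes 120 N, or if a joint passes its speed limit or range.

### The arm

A 6-joint arm with a two-finger parallel gripper is mounted at the origin on a cart in front of the work surface, level with it; the furniture and walls round the work are solid. World frame = base frame: x ahead of the robot, y to its left, z up, the work surface at z = 0. Lengths are in m, angles in rad, forces in N, time in s.
With the tool pointing down it reaches from about 0.325 to 0.9 m from the base axis. Payload 6.1 kg.
Tool frame: the origin (TCP) lies at the very end of the fingers, on their centre line; the grasp point (between the pads) lies 19 mm behind it; z points along the fingers, y is the direction in which the jaws open and shut (so a half turn about z gives the same grasp; the last joint's range is limited). The gripper opens to 85 mm and grips with 20 to 120 N. Pads are 22 mm wide; open, the fingers measure 114 mm over their backs; the gripper's body (76 mm by 85 mm) begins 54 mm behind the grasp point. The pads swing forward as they close: fully open they stand 13 mm farther back than shut.
Start: joints at [-1.381, 0.22, 1.526, -0, 1.395, -0.126], TCP at [0.194, -0.594, 0.2] pointing down, gripper open.
Joint ranges: [-2.98, 2.98], [-0.91, 2.08], [0.09, 2.57], [-1.24, 4.39], [0.2, 2.65], [-2.68, 2.68]. Speed limits (rad/s): [2.57, 2.57, 3.01, 3.14, 3.14, 3.14].

### API

Orientations are given as [roll, pitch, yaw] about the fixed x, y, z axes, in that order (R = Rz(yaw) Ry(pitch) Rx(roll)).
In Python, from station import observe, snapshot, hand_in, search_frame, masks_of gives the robot as it stands. The module is installed in compiled form; this text tells all that it offers.
- The arm moves only by the tool carry_out, never from a script. Its argument "commands" is a list of rows, each a list of 4 numbers: the shift along the tool's x, y, z in units of 40 mm (1.0 is 40 mm), then the turn about the tool's z in rad. In form: [[tx, ty, tz, yaw], ...]. A call has 1 to 20 rows; each row shifts and turns the commanded pose from where the row before left it, along the tool's axes as they then stand; what a row does not reach is not made up. A row lasts 1/8 s, in which the tool goes at most 62.5 mm and 10.7 degrees, less where a joint would pass 70% of its speed; a pose out of reach is approached as far as the arm can. A call is refused whole if a number of a shift passes 1 or a number of a turn 0.188, either way. A call with a gripper value outside its range is refused whole. "gripper" is the closure, from 0 (fully open) to 1 (shut), set as the call begins (left out, the last holds). The fingers move at their own pace and stop on an object; "grip_force" is the grip in N (left out, the last holds). Time passes only in rows, so rows that do not move let the fingers close. It gives the time, the measured TCP pose, the force and the opening at its end, in the units of the state.
- observe(): the state, without advancing time (a new reading comes with each control period).
- snapshot(name): name is "scene" or "top" or "wrist"; returns a dict with "img" (420x560x3 uint8, blue, green, red), "intrinsics" (3x3 intrinsics, pixels), "world_to_cam" (4x4, takes a point from world to camera coordinates); the wrist camera has in their place "hand_eye" (4x4, takes a point from camera to tool coordinates, whose origin is the TCP and whose axes are the flange's). Camera axes: x right, y down, z forward; pixel columns grow to the right and rows downward; lengths in m; the calibration is good to about 2 mm. A picture is of the moment at which its call begins: read the wrist's pose just before it. There is no depth.
- hand_in(): hands the job in, once; it reports no verdict.
Trained networks look in a picture, given as the dict that the camera call returned (one of the last four; its "shot" number tells which), for a name from the list of things; names that differ only in an ending like _2 or _b are one class to them, and where a whole thing is asked for, a point or a joint stands for the part that bears it (a point fixed in the world has none). Each returns a list of dicts, best first, with "p" (0 to 1); they miss things now and then, are a little off and sometimes report something else, mostly with a low value. They report only what shows in the picture. A call takes as long as a camera call.
- search_frame(thing, picture): "box" ([centre column, centre row, width, height] in pixels, round what is visible of it).
- masks_of(thing, picture): "mask" (420x560 bool, what is visible of it) and "box" ([centre column, centre row, width, height] in pixels, round what is visible of it).
The state is a dict: "clock": time; "joint_pos": joint angles; "joint_velocities": joint speeds; "joint_efforts": joint torques, N m; "eef_pos": TCP position; "tool_rot": TCP orientation; "wrist_force": force on the tool from outside, world axes, zero at the start; "wrist_torque": the same for the moment, N m; "finger_gap": finger opening in m.
Only numpy, scipy, OpenCV 4.12 (cv2) and the standard library are available. Lean on these libraries where they do the work, as an engineer would, in place of code of your own. Each camera call takes 0.05 s, during which the arm holds its last target. There are 200 camera calls.

## Working session

There is one attempt and no reset: what is moved stays moved. The work goes in short steps, Python scripts to look and compute and a tool call to move; the robot and the scene stay as the last step left them, time stands still between calls to the robot, and variables do not carry over. Pictures are saved under pics/ and viewed, about 8 in all and at most 12, crops included, and the job is handed in when it is done.

Besides the shell and the picture viewer there is one more tool, called after "Emit:" in YAML: its name, and indented under it one key for each argument. carry_out: Moves the arm, as the interface text tells. Its arguments: {"type":"object","properties":{"commands":{"type":"array"},"gripper":{"type":"number"},"grip_force":{"type":"number"}},"required":["commands"]}

```bash
mkdir -p pics; cat > h.py <<'E'
import numpy as np, cv2
from station import *
def ray(s,uv,z):
    K=s["intrinsics"];T=np.array(s["world_to_cam"]);R,t=T[:3,:3],T[:3,3]
    c=-R.T@t; d=R.T@np.linalg.inv(K)@np.array([uv[0],uv[1],1.]); 
    return c+d*(z-c[2])/d[2]
def rect(s,z,x0=0.2,x1=0.95,y0=-0.7,y1=0.7,ppm=560):
    # top view at height z: column=-y, row=-x
    K=np.array(s["intrinsics"]);T=np.array(s["world_to_cam"])
    P=K@T[:3]; H=np.c_[P[:,0],P[:,1],P[:,2]*z+P[:,3]]
    A=np.array([[0,-1/ppm,x1],[-1/ppm,0,y1],[0,0,1]])
    return cv2.warpPerspective(s["img"],np.linalg.inv(H@A),(int((y1-y0)*ppm),int((x1-x0)*ppm)))
E
python3 - <<'E'
from h import *
print(observe())
for n in ["top","scene"]:
    s=snapshot(n); cv2.imwrite(f"pics/{n}.png",s["img"])
    T=np.array(s["world_to_cam"]);print(n,-T[:3,:3].T@T[:3,3])
    for t,z in [("tape_roll",.025),("tin_near",.038),("corner_stop",.018),("toner_bottle",.118),("brush",.02),("lid",.007)]:
        for r in masks_of(t,s)[:3]:
            b=r["box"]; m=np.argwhere(r["mask"]).mean(0)[::-1]
            print(t,round(r["p"],2),np.round(b,0),ray(s,m,z).round(3)[:2])
E
```

```text
{'clock': 0.0, 'joint_pos': array([-1.38108781e+00,  2.21227828e-01,  1.52760648e+00,  2.78524421e-05,
        1.39475201e+00, -1.26107576e-01]), 'joint_velocities': array([-2.26205198e-04,  1.24198367e-03,  3.57623251e-05,  1.06930573e-03,
       -3.75624754e-04, -9.89670617e-04]), 'joint_efforts': array([ 6.00845760e-04, -4.96901357e+01, -3.89395237e+01, -2.10653734e-04,
        1.08850110e-02, -5.76224721e-06]), 'eef_pos': array([ 0.1939923 , -0.59341539,  0.19880074]), 'tool_rot': array([-3.13961827e+00, -2.77944312e-04,  3.15810912e-01]), 'wrist_force': array([-0.118535  , -0.40178734,  0.21336219]), 'wrist_torque': array([-0.02174052,  0.00111846, -0.02081755]), 'finger_gap': 0.085627221685403}
top [ 0.3195079  -0.11755004  1.36654211]
tape_roll 0.69 [342. 231.  42.  35.] [ 0.472 -0.3  ]
tin_near 0.7 [226. 267.  27.  23.] [ 0.375 -0.013]
tin_near 0.32 [340. 172.  33.  31.] [ 0.613 -0.296]
corner_stop 0.74 [117. 220.  35.  52.] [0.48 0.27]
corner_stop 0.27 [227. 266.  25.  21.] [ 0.376 -0.011]
toner_bottle 0.66 [140. 163.  24.  24.] [0.615 0.193]
brush 0.68 [423. 179.  84.  18.] [ 0.614 -0.534]
brush 0.59 [228. 266.  28.  20.] [ 0.376 -0.012]
lid 0.79 [341. 172.  34.  34.] [ 0.62  -0.301]
scene [0.14130559 0.64612274 0.59867472]
tape_roll 0.57 [321. 196.  35.  26.] [ 0.47  -0.277]
tin_near 0.9 [311. 263.  31.  30.] [0.372 0.012]
corner_stop 0.9 [208. 341.  74.  44.] [0.472 0.28 ]
toner_bottle 0.66 [155. 278.  28.  47.] [0.573 0.266]
brush 0.82 [302. 155.  30.  24.] [ 0.614 -0.507]
lid 0.47 [273. 186.  25.  15.] [ 0.607 -0.295]
```

```bash
python3 - <<'E'
from h import *
s=snapshot("top"); r=rect(s,0.02); cv2.imwrite("pics/rect.png",r); print(r.shape)
E
```

```text
(420, 784, 3)
```

View pics/top.png

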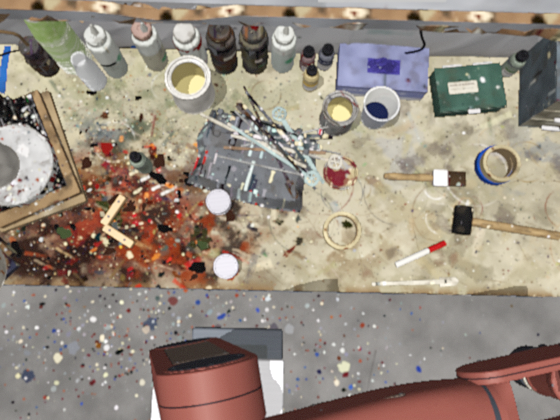

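View pics/scene.png

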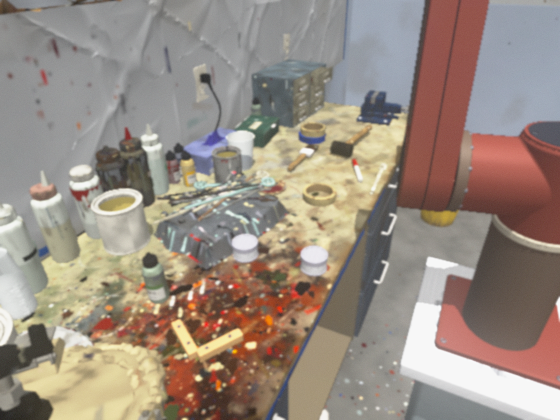

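View pics/rect.png

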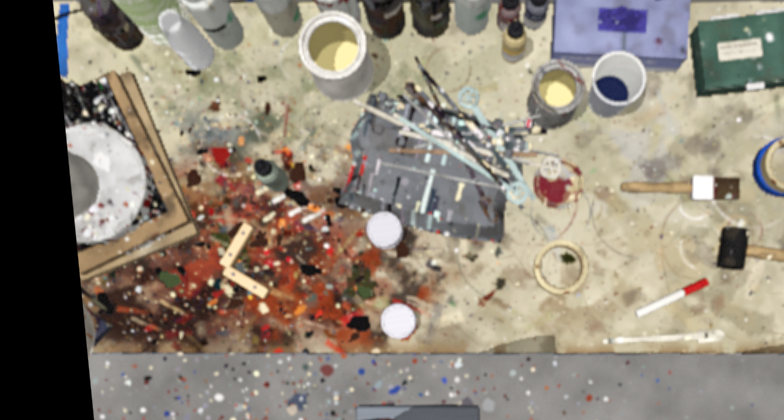

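Emit:
carry_out:
  commands:
    - [0,0,0,0.158]
    - [0,0,0,0.158]
    - [0.7,-0.75,-0.3,0]
    - [0.7,-0.75,-0.3,0]
    - [0.7,-0.75,-0.3,0]
    - [0.7,-0.75,-0.3,0]
    - [0.7,-0.75,-0.3,0]
    - [0.7,-0.75,0,0]
    - [0.7,-0.75,0,0]
    - [0.7,-0.75,0,0]
    - [0.7,-0.75,0,0]
    - [0.7,-0.75,0,0]
    - [0,0,0,0]
  gripper: 1

```text
clock: 2.38
eef_pos: [0.4757, -0.2921, 0.26]
tool_rot: [-3.141, -0.001, 0.004]
wrist_force: [-0.4, -0.1, -0.7]
finger_gap: 0.0005
```

```bash
cat >> h.py <<'E'
from scipy.spatial.transform import Rotation as Ro
def wrist():
    o=observe(); s=snapshot("wrist"); T=np.eye(4)
    T[:3,:3]=Ro.from_euler("xyz",o["tool_rot"]).as_matrix(); T[:3,3]=o["eef_pos"]
    s["world_to_cam"]=np.linalg.inv(T@np.array(s["hand_eye"])); return s,o
E
python3 - <<'E'
from h import *
s,o=wrist(); print(o["eef_pos"],o["tool_rot"],o["clock"],o["wrist_force"],o["finger_gap"])
cv2.imwrite("pics/w1.png",s["img"])
for n,(x0,x1,y0,y1) in {"a":(.3,.6,-.45,.35)}.items():
    t=snapshot("top")
    a=rect(t,.038,x0,x1,y0,y1,1000); b=rect(t,.018,x0,x1,y0,y1,1000)
    cv2.imwrite("pics/z.png",np.vstack([a,b]))
    for r in masks_of("tape_roll",s)[:2]:
        m=r["mask"].astype(np.uint8); c=max(cv2.findContours(m,0,1)[0],key=cv2.contourArea)
        p=np.array([ray(s,q,.02)[:2] for q in c[:,0]])
        print(r["p"],r["box"],cv2.minEnclosingCircle((p*1000).astype(np.float32)))
E
```

```text
[ 0.47567782 -0.29207663  0.26000585] [-3.14127151e+00 -5.18533052e-04  3.64414626e-03] 2.375 [-0.39955996 -0.1406349  -0.72228117] 0.00045891117326109427
0.57 [291.1, 168.9, 88.1, 85.8] ((473.8147277832031, -301.40618896484375), 49.630069732666016)
```

View pics/w1.png

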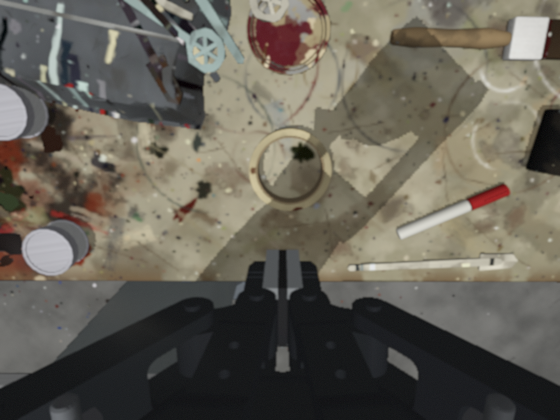

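View pics/z.png

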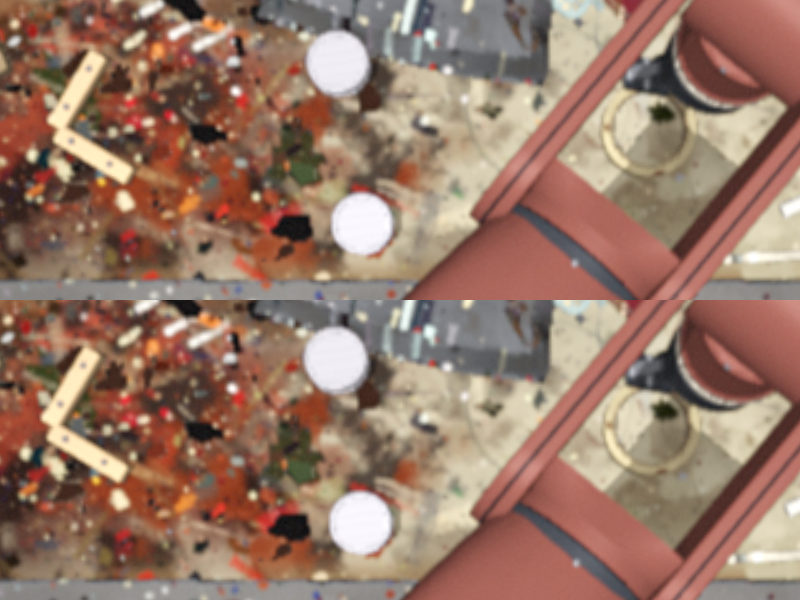

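```bash
python3 - <<'E'
from h import *
t=snapshot("top"); X1,Y1=.6,.35
a=rect(t,.038,.3,.6,-.1,.35,1000); b=rect(t,.018,.3,.6,-.1,.35,1000)
w=((a.min(2)>170)*255).astype(np.uint8); w=cv2.morphologyEx(w,cv2.MORPH_OPEN,np.ones((9,9)))
for c in cv2.findContours(w,0,1)[0]:
    if cv2.contourArea(c)>1500:
        (u,v),r=cv2.minEnclosingCircle(c); e=cv2.fitEllipse(c); print("tin",X1-e[0][1]/1000,Y1-e[0][0]/1000,e[1],r)
hsv=cv2.cvtColor(b,cv2.COLOR_BGR2HSV)
w=cv2.inRange(hsv,(12,20,170),(32,140,255)); w[:, 150:]=0
w=cv2.morphologyEx(cv2.morphologyEx(w,cv2.MORPH_CLOSE,np.ones((5,5))),cv2.MORPH_OPEN,np.ones((9,9)))
for c in cv2.findContours(w,0,1)[0]:
    if cv2.contourArea(c)>500:
        (u,v),sz,an=cv2.minAreaRect(c); print("batten",X1-v/1000,Y1-u/1000,sz,an)
v=b[:,:200].copy(); v=np.hstack([v,cv2.cvtColor(w[:,:200],8)]); cv2.imwrite("pics/b.png",cv2.resize(v,None,fx=2,fy=2))
E
```

```text
tin 0.37611665344238276 -0.01138909912109376 (60.85902786254883, 61.46506881713867) 31.707298278808594
tin 0.5380080871582031 0.013364837646484329 (60.1109504699707, 62.69105911254883) 32.324668884277344
batten 0.48216239929199217 0.2724989700317383 (141.36453247070312, 70.48529815673828) 76.32869720458984
```

View pics/b.png

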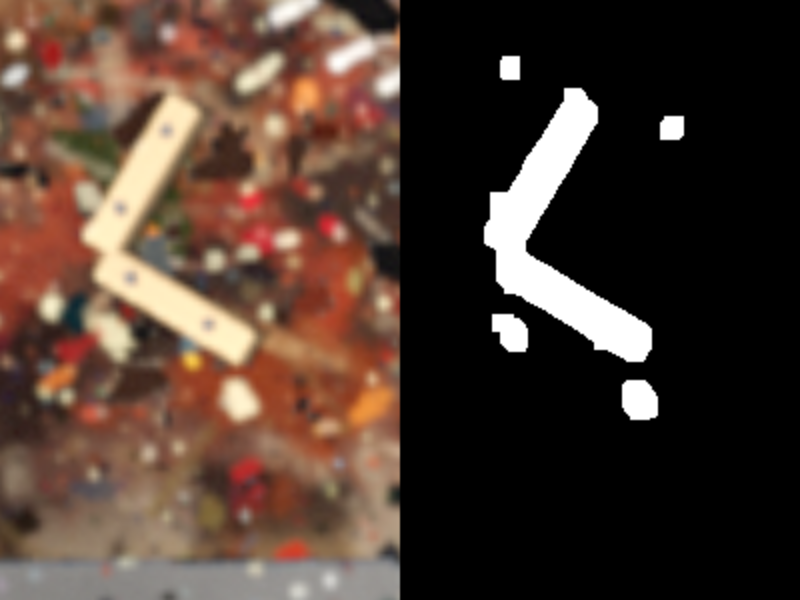

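Emit:
carry_out:
  commands:
    - [-0.04,0.22,0,0]
    - [0,0,0.9,0]
    - [0,0,0.9,0]
    - [0,0,0.9,0]
    - [0,0,0.9,0]
    - [0,0,0.9,0]
    - [0,0,0.9,0]
    - [0,0,0.45,0]
    - [0,0,0.4,0]
    - [0,0,0,0]
    - [0,0,0,0]

```text
clock: 3.95
eef_pos: [0.4734, -0.3037, 0.0111]
tool_rot: [3.14, -0.001, -0.0]
wrist_force: [-0.0, -0.1, -0.1]
finger_gap: -0.0
```

```bash
python3 - <<'E'
from h import *
s,o=wrist(); print(o["eef_pos"],o["tool_rot"],o["clock"],o["wrist_force"],o["finger_gap"])
cv2.imwrite("pics/w2.png",s["img"])
E
```

```text
[ 0.47336542 -0.30372772  0.01110566] [ 3.14025922e+00 -1.47274392e-03 -2.10671459e-04] 3.95 [-0.02891729 -0.06133225 -0.05835321] -3.7111094646125136e-05
```

View pics/w2.png

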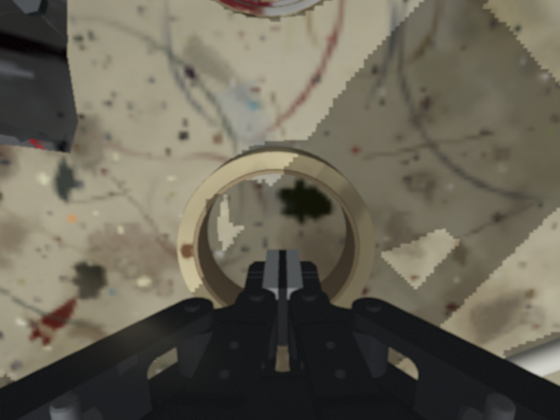

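Emit:
carry_out:
  commands:
    - [0,-0.1,0.05,0]
    - [0,-0.1,0.05,0]
    - [0.02,-0.1,0,0]
    - [0.02,-0.1,0,0]
    - [0,-0.1,0,0]
    - [0,-0.15,0,0]
    - [0,-0.2,0,0]
    - [0,-0.25,0,0]
    - [0,-0.25,0,0]
    - [0,-0.25,0,0]
    - [0,-0.25,0,0]
    - [0,-0.25,0,0]
    - [0,-0.25,0,0]
    - [0,-0.25,0,0]
    - [0,-0.25,0,0]
    - [0,-0.25,0,0]
    - [0,-0.25,0,0]
    - [0,-0.25,0,0]
    - [0,-0.25,0,0]
    - [0,-0.1,0,0]

```text
clock: 6.5
eef_pos: [0.4741, -0.1442, 0.0059]
tool_rot: [-3.141, 0.0, 0.0]
wrist_force: [0.5, -0.1, -0.2]
finger_gap: -0.0
```

```bash
cat > look.py <<'E'
from h import *
import sys
s,o=wrist(); print(o["eef_pos"],o["tool_rot"],o["clock"],o["wrist_force"])
cv2.imwrite(f"pics/{sys.argv[1]}.png",s["img"])
for t,z in [("tape_roll",.025),("tin_near",.038),("corner_stop",.018)]:
    for r in masks_of(t,s)[:3]:
        c=max(cv2.findContours(r["mask"].astype(np.uint8),0,1)[0],key=cv2.contourArea)
        p=np.array([ray(s,q,z)[:2] for q in c[:,0]]); 
        e=cv2.fitEllipse((p*1000).astype(np.float32))
        print(t,round(r["p"],2),np.round(r["box"]),np.round(e[0]),np.round(e[1]))
E
python3 look.py w3
```

```text
[ 0.47412093 -0.14421218  0.00585248] [-3.14148429e+00  1.50535693e-04  3.65805538e-04] 6.5 [ 0.46060627 -0.07511389 -0.23704453]
tape_roll 0.61 [521. 249.  78. 184.] [ 478. -261.] [39. 87.]
tin_near 0.76 [ 36. 371.  71.  40.] [426. -28.] [ 8. 42.]
corner_stop 0.66 [521. 247.  78. 186.] [ 475. -265.] [40. 93.]
```

View pics/w3.png

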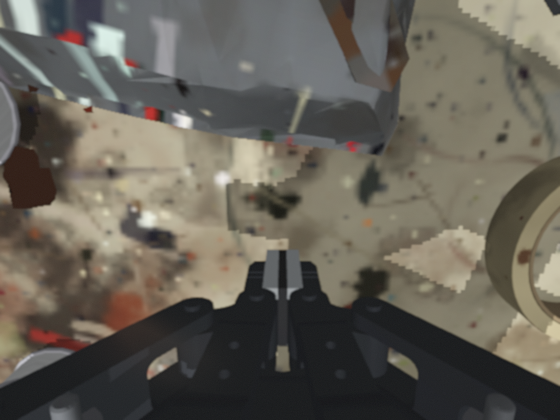

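```bash
python3 - <<'E'
from h import *
s,o=wrist(); K=np.array(s["intrinsics"]);W=s["world_to_cam"]
def pr(p): q=W[:3]@np.r_[p,1]; return (K@q/q[2])[:2].round(), q[2].round(3)
e=o["eef_pos"]; print("tcp px",pr(e)); print("hand_eye",np.array(s["hand_eye"]).round(3).tolist())
for q in [(486,250),(515,250)]: print(q,ray(s,q,.025).round(3))
t=snapshot("top"); a=rect(t,.025,.3,.65,-.42,.1,1400); cv2.imwrite("pics/t4.png",a)
for r in masks_of("tape_roll",t)[:3]: print(r["p"],r["box"],ray(t,r["box"][:2],.02))
E
```

```text
tcp px (array([281., 243.]), np.float64(0.185))
hand_eye [[0.0, -0.964, -0.266, 0.067], [1.0, 0.0, -0.0, 0.001], [0.0, -0.266, 0.964, -0.174], [0.0, 0.0, 0.0, 1.0]]
(486, 250) [ 0.478 -0.241  0.025]
(515, 250) [ 0.478 -0.254  0.025]
0.62 [341.8, 231.3, 35.6, 39.0] [ 0.47057983 -0.3013776   0.02      ]
```

View pics/t4.png

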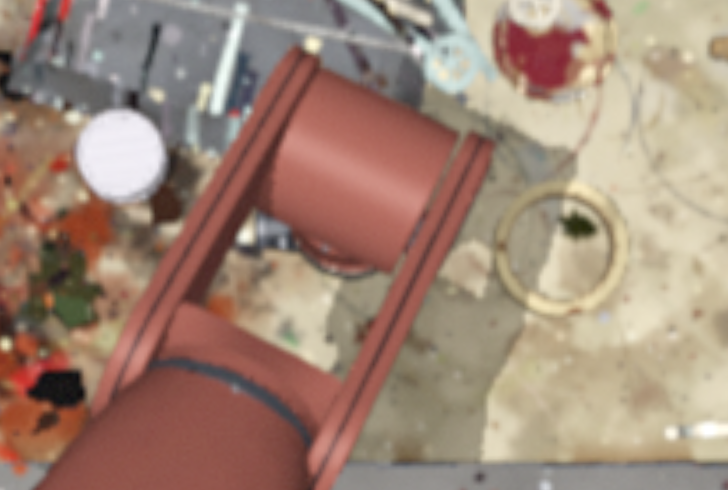

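Emit:
carry_out:
  commands:
    - [0,0,0.04,0]
    - [0,0,0.03,0]
    - [0,0,0,0]

```text
clock: 7.22
eef_pos: [0.474, -0.1449, 0.0029]
tool_rot: [-3.141, 0.0, -0.0]
wrist_force: [0.3, -0.0, -0.3]
finger_gap: 0.0001
```

```bash
python3 - <<'E'
from h import *
from scipy.optimize import least_squares
s,o=wrist(); print(o["eef_pos"],o["wrist_force"],o["joint_pos"],np.array(s["intrinsics"]).round(1).tolist())
K=np.array(s["intrinsics"])
# visible rims: far tin top right edge, roll edges via mask; fit camera shift dxyz
t=snapshot("scene"); cv2.imwrite("pics/s5.png",cv2.resize(t["img"][130:300,230:430],None,fx=4,fy=3.5,interpolation=2))
P=np.array(t["world_to_cam"]);Kt=np.array(t["intrinsics"])
q=P[:3]@np.r_[o["eef_pos"],1]; print("tcp in scene px",(Kt@q/q[2])[:2])
E
```

```text
[ 0.47403061 -0.14494117  0.00290799] [ 0.25664398 -0.04220986 -0.25907275] [-4.55965195e-01  1.57452400e-01  2.00602393e+00 -1.31710262e-05
  9.78483732e-01  1.11514972e+00] [[356.2, 0.0, 282.2], [0.0, 356.2, 207.4], [0.0, 0.0, 1.0]]
tcp in scene px [297.98898636 224.59173681]
```

View pics/s5.png

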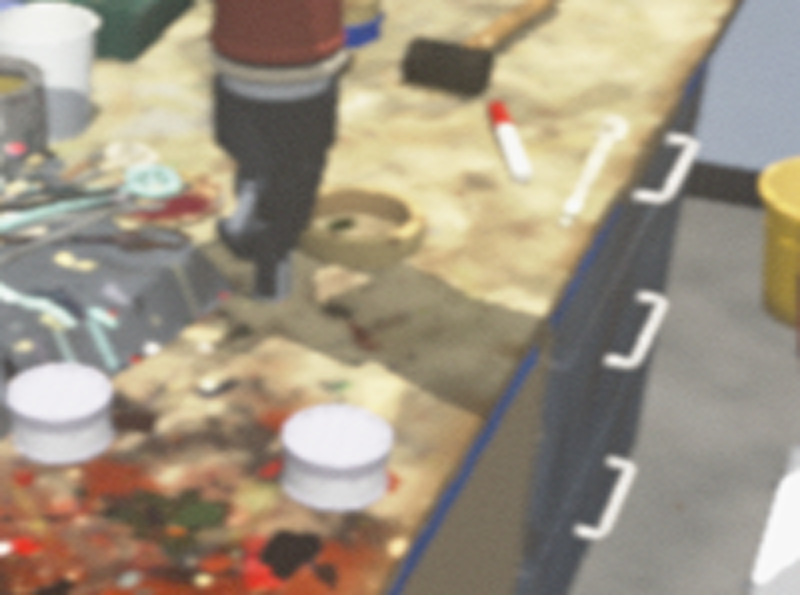

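```bash
python3 - <<'E'
from h import *
o=observe();t=snapshot("scene");P=np.array(t["world_to_cam"]);Kt=np.array(t["intrinsics"])
for z in [0,.01,.02,.025,.03,.035]:
    q=P[:3]@np.r_[o["eef_pos"][:2],z,1]; print(z,(Kt@q/q[2])[:2].round(1))
E
```

```text
0 [297.9 225.5]
0.01 [298.  222.3]
0.02 [298.  219.1]
0.025 [298.1 217.5]
0.03 [298.1 215.9]
0.035 [298.1 214.3]
```

Emit:
carry_out:
  commands:
    - [0,0,0.06,0]
    - [0,0,0.06,0]
    - [0,0,0.06,0]
    - [0,0,0.06,0]
    - [0,0,0,0]
    - [0,0,0,0]

```text
clock: 8.12
eef_pos: [0.4743, -0.145, -0.0065]
tool_rot: [3.142, -0.0, -0.0]
wrist_force: [-0.8, 0.6, 0.3]
finger_gap: 0.0002
```

Emit:
carry_out:
  commands:
    - [0,0,0.05,0]
    - [0,0,0.05,0]
    - [0,0,0.05,0]
    - [0,0,0.05,0]
    - [0,0,0,0]

```text
clock: 8.75
eef_pos: [0.474, -0.1448, -0.0147]
tool_rot: [-3.141, 0.0, -0.0]
wrist_force: [-0.1, 0.5, -0.3]
finger_gap: -0.0003
```

Emit:
carry_out:
  commands:
    - [0,0,0.05,0]
    - [0,0,0.05,0]
    - [0,0,0,0]

```text
clock: 9.12
eef_pos: [0.474, -0.1448, -0.0187]
tool_rot: [-3.141, 0.0, -0.0]
wrist_force: [0.1, -0.2, 0.1]
finger_gap: 0.0002
```

Emit:
carry_out:
  commands:
    - [0,0,0.04,0]
    - [0,0,0,0]

```text
clock: 9.38
eef_pos: [0.4741, -0.1449, -0.0202]
tool_rot: [-3.141, 0.0, -0.0]
wrist_force: [0.9, -0.1, 0.4]
finger_gap: 0.0001
```

Emit:
carry_out:
  commands:
    - [0,0,0.04,0]
    - [0,0,0,0]

```text
clock: 9.62
eef_pos: [0.474, -0.1449, -0.0219]
tool_rot: [-3.141, 0.0, -0.0]
wrist_force: [0.2, 0.3, -0.1]
finger_gap: 0.0001
```

Emit:
carry_out:
  commands:
    - [0,0,0.04,0]
    - [0,0,0,0]

```text
clock: 9.88
eef_pos: [0.4741, -0.1449, -0.0234]
tool_rot: [-3.141, 0.0, -0.0]
wrist_force: [0.4, -0.6, 0.4]
finger_gap: -0.0004
```

Emit:
carry_out:
  commands:
    - [0,0,-0.6,0]
    - [0,0,-0.6,0]
    - [0,0.65,0,0]
    - [0,0.65,0,0]
    - [0,0.65,0,0]
    - [0,0.65,0,0]
    - [0,0.65,0,0]
    - [0,0.65,0,0]
    - [0,0,0,0]
    - [0,0,0.3,0]
    - [0,0,0.3,0]
    - [0,0,0.3,0]
    - [0,0,0.25,0]
    - [0,0,0,0]

```text
clock: 11.62
eef_pos: [0.4733, -0.3, -0.0227]
tool_rot: [-3.14, 0.002, 0.0]
wrist_force: [-0.5, 0.1, -0.2]
finger_gap: 0.0
```

```bash
python3 - <<'E'
from h import *
s,o=wrist(); print(o["eef_pos"],o["wrist_force"])
a=s["img"]; b=snapshot("scene")["img"][130:300,230:430]
cv2.imwrite("pics/c6.png",np.hstack([cv2.resize(a,(440,330)),cv2.resize(b[30:100,60:130],(330,330),interpolation=2)]))
E
```

```text
[ 0.47332831 -0.30004486 -0.02265114] [-0.50533701  0.06098012 -0.15876918]
```

View pics/c6.png

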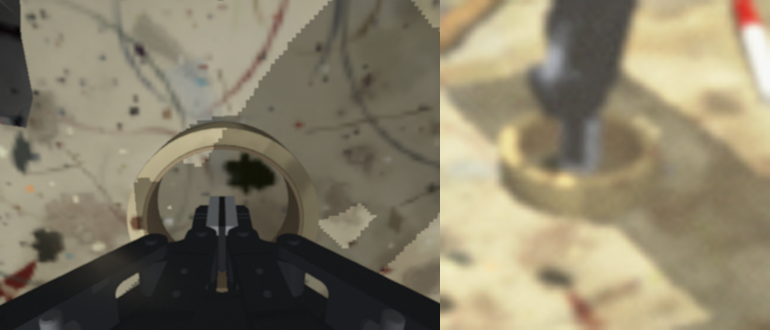

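Emit:
carry_out:
  commands:
    - [0,-0.1,0,0]
    - [0,-0.1,0,0]
    - [0.02,-0.1,0,0]
    - [0.02,-0.1,0,0]
    - [0,-0.1,0,0]
    - [0,-0.1,0,0]
    - [0,-0.15,0,0]
    - [0,-0.2,0,0]
    - [0,-0.2,0,0]
    - [0,-0.2,0,0]
    - [0,-0.2,0,0]
    - [0,-0.15,0,0]
    - [0,-0.1,0,0]
    - [0,0,0,0]

```text
clock: 13.48
eef_pos: [0.4758, -0.2286, -0.0213]
tool_rot: [-3.141, 0.0, 0.0]
wrist_force: [0.4, 0.6, -0.0]
finger_gap: 0.0001
```

```bash
cat > look.py <<'E'
from h import *
import sys
s,o=wrist(); print(o["eef_pos"].round(4),o["tool_rot"].round(3),o["clock"],o["wrist_force"].round(1))
dz=.028; cv2.imwrite(f"pics/{sys.argv[1]}.png",s["img"])
def fit(t,s,z):
    for r in masks_of(t,s)[:2]:
        m=r["mask"].astype(np.uint8); c=max(cv2.findContours(m,0,1)[0],key=cv2.contourArea)[:,0]
        c=cv2.convexHull(c)[:,0]
        p=np.array([ray(s,q,z)[:2] for q in c])
        print(t,round(r["p"],2),np.round(r["box"]),"x",(p[:,0].min()*1000).round(1),(p[:,0].max()*1000).round(1),"y",(p[:,1].min()*1000).round(1),(p[:,1].max()*1000).round(1), "mid y",(p[:,1].min()/2+p[:,1].max()/2).round(4))
fit("tape_roll",s,.025-dz); fit("tin_near",s,.038-dz)
for n in ["top","scene"]:
    t=snapshot(n); print(n); fit("tape_roll",t,.02)
    cv2.imwrite(f"pics/{sys.argv[1]}_{n}.png",t["img"])
E
python3 look.py p1
```

```text
[ 0.4758 -0.2286 -0.0213] [-3.141  0.     0.   ] 13.475 [ 0.4  0.6 -0. ]
tape_roll 0.87 [342. 258. 249. 224.] x 439.2 526.6 y -314.5 -198.8 mid y -0.2566
top
scene
tape_roll 0.66 [311. 204.  34.  26.] x 425.5 532.7 y -303.1 -173.6 mid y -0.2383
tape_roll 0.23 [273. 188.  28.  13.] x 573.2 628.8 y -320.8 -226.8 mid y -0.2738
```

Emit:
carry_out:
  commands:
    - [0,-0.1,0,0]
    - [0,-0.15,0,0]
    - [0,-0.2,0,0]
    - [0,-0.2,0,0]
    - [0,-0.25,0,0]
    - [0,-0.25,0,0]
    - [0,-0.25,0,0]
    - [0,-0.25,0,0]
    - [0,-0.25,0,0]
    - [0,-0.25,0,0]
    - [0,-0.25,0,0]
    - [0,-0.25,0,0]
    - [0,-0.25,0,0]
    - [0,-0.2,0,0]
    - [0,-0.15,0,0]
    - [0,-0.1,0,0]
    - [0,-0.05,0,0]
    - [0,0,0,0]

```text
clock: 16.08
eef_pos: [0.4757, -0.0928, -0.0213]
tool_rot: [-3.141, 0.0, -0.0]
wrist_force: [0.4, -0.6, 0.5]
finger_gap: 0.0001
```

```bash
sed -i 's/dz=.028/dz=.010/' look.py; python3 look.py p2
```

```text
[ 0.4757 -0.0928 -0.0213] [-3.141  0.    -0.   ] 16.075 [ 0.4 -0.6  0.5]
tape_roll 0.62 [342. 257. 246. 223.] x 450.7 529.2 y -169.4 -66.9 mid y -0.1181
top
tape_roll 0.69 [272. 236.  36.  16.] x 431.5 451.4 y -108.0 -80.0 mid y -0.094
scene
tape_roll 0.57 [290. 229.  40.  28.] x 423.9 533.6 y -169.2 -44.5 mid y -0.1068
```

```bash
python3 - <<'E'
from h import *
t=snapshot("top"); a=rect(t,.025,.33,.58,-.2,.05,1600); a=cv2.resize(a,(400,400))
for i in range(0,400,80): cv2.line(a,(0,i),(6,i),(0,0,255),1)
w=cv2.imread("pics/p2.png"); s=cv2.imread("pics/p2_scene.png")[180:290,210:350]
v=np.zeros((600,800,3),np.uint8); v[:400,:400]=a; v[:300,400:]=cv2.resize(w,(400,300)); v[300:600,410:792]=cv2.resize(s,(382,300),interpolation=2)
cv2.imwrite("pics/f.png",v)
E
```

```text
(no output)
```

View pics/f.png

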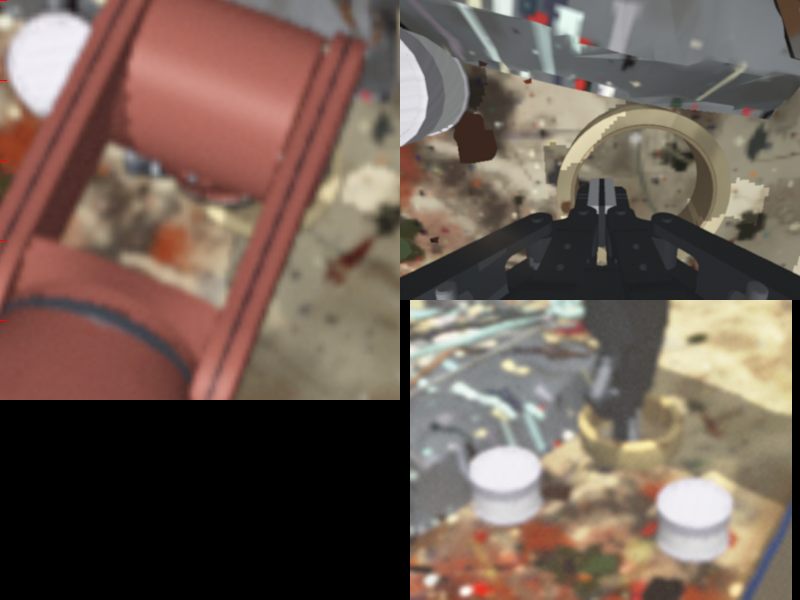

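Emit:
carry_out:
  commands:
    - [-0.025,-0.1,0,0]
    - [-0.05,-0.2,0,0]
    - [-0.05,-0.2,0,0]
    - [-0.05,-0.2,0,0]
    - [-0.05,-0.2,0,0]
    - [-0.05,-0.2,0,0]
    - [-0.05,-0.2,0,0]
    - [-0.025,-0.13,0,0]
    - [0,0,0,0]

```text
clock: 17.6
eef_pos: [0.4615, -0.0352, -0.0214]
tool_rot: [-3.141, 0.0, 0.0]
wrist_force: [-0.5, 0.7, 0.6]
finger_gap: -0.0
```

```bash
python3 look.py p3; python3 - <<'E'
# near/far tin in wrist + roll silhouettes: ring top row by colour along columns
import cv2,numpy as np
for n in ["w2","p1","p2","p3"]:
    im=cv2.imread(f"pics/{n}.png")
    hsv=cv2.cvtColor(im,cv2.COLOR_BGR2HSV)
    print(n,[ [int(v) for v in hsv[r,342]] for r in range(130,190,6)])
E
```

```text
[ 0.4615 -0.0352 -0.0214] [-3.141  0.     0.   ] 17.6 [-0.5  0.7  0.6]
tape_roll 0.78 [341. 255. 248. 224.] x 437.0 515.7 y -111.2 -8.9 mid y -0.0601
tin_near 0.53 [129.  85. 215. 169.] x 507.9 561.3 y -20.1 49.3 mid y 0.0146
top
tape_roll 0.66 [248. 235.  34.  28.] x 420.8 494.7 y -105.1 -73.1 mid y -0.0891
scene
tape_roll 0.94 [287. 244.  45.  35.] x 413.1 515.6 y -118.5 18.6 mid y -0.05
w2 [[24, 47, 115], [24, 47, 115], [23, 48, 116], [25, 49, 115], [25, 49, 115], [23, 49, 115], [23, 48, 116], [25, 51, 111], [23, 68, 124], [21, 73, 116]]
p1 [[21, 46, 94], [23, 48, 107], [21, 47, 76], [23, 69, 74], [23, 68, 117], [23, 67, 148], [23, 65, 149], [22, 67, 145], [18, 78, 108], [23, 50, 123]]
p2 [[102, 14, 90], [96, 12, 103], [100, 7, 111], [21, 70, 102], [23, 63, 167], [23, 62, 174], [23, 61, 172], [23, 62, 165], [18, 76, 131], [23, 47, 142]]
p3 [[20, 58, 97], [20, 62, 95], [20, 56, 96], [23, 69, 93], [23, 65, 153], [23, 65, 158], [23, 67, 153], [20, 71, 111], [20, 66, 104], [22, 55, 102]]
```

Emit:
carry_out:
  commands:
    - [-0.02,-0.1,0,0]
    - [-0.03,-0.18,0,0]
    - [-0.03,-0.18,0,0]
    - [-0.03,-0.18,0,0]
    - [-0.03,-0.18,0,0]
    - [-0.03,-0.18,0,0]
    - [-0.03,-0.18,0,0]
    - [-0.02,-0.18,0,0]
    - [0,-0.1,0,0]
    - [0,0,0,0]

```text
clock: 19.2
eef_pos: [0.4529, 0.023, -0.0214]
tool_rot: [-3.141, 0.0, 0.0]
wrist_force: [0.5, -0.9, -0.1]
finger_gap: 0.0
```

```bash
python3 look.py p4
```

```text
[ 0.4529  0.023  -0.0214] [-3.141  0.     0.   ] 19.2 [ 0.5 -0.9 -0.1]
tape_roll 0.84 [343. 257. 249. 220.] x 428.4 506.8 y -53.0 49.3 mid y -0.0018
tape_roll 0.49 [314.  72. 202. 143.] x 507.5 556.2 y -23.7 46.8 mid y 0.0115
top
tape_roll 0.48 [232. 236.  20.  36.] x 409.3 495.7 y -49.8 -5.7 mid y -0.0277
scene
tape_roll 0.73 [280. 258.  42.  32.] x 402.8 503.7 y -47.9 67.7 mid y 0.0099
```

Emit:
carry_out:
  commands:
    - [-0.02,-0.1,0,0]
    - [-0.03,-0.2,0,0]
    - [-0.03,-0.2,0,0]
    - [-0.03,-0.2,0,0]
    - [-0.03,-0.2,0,0]
    - [-0.02,-0.2,0,0]
    - [0,-0.15,0,0]
    - [0.08,-0.2,0,0]
    - [0.08,-0.2,0,0]
    - [0.08,-0.2,0,0]
    - [0.08,-0.2,0,0]
    - [0.08,-0.2,0,0]
    - [0.08,-0.2,0,0]
    - [0.08,-0.2,0,0]
    - [0.08,-0.2,0,0]
    - [0.08,-0.2,0,0]
    - [0.08,-0.2,0,0]
    - [0.08,-0.2,0,0]
    - [0.08,-0.2,0,0]
    - [0,0,0,0]

```text
clock: 22.05
eef_pos: [0.4855, 0.1693, -0.0212]
tool_rot: [-3.141, -0.001, 0.001]
wrist_force: [-0.1, 0.5, 0.7]
finger_gap: -0.0
```

```bash
sed -i 's/^fit("tape_roll",s,.025-dz).*/&; fit("corner_stop",s,.018-dz)/' look.py; python3 look.py p5
```

```text
[ 0.4855  0.1693 -0.0212] [-3.141e+00 -1.000e-03  1.000e-03] 22.05 [-0.1  0.5  0.7]
tape_roll 0.85 [332. 271. 243. 202.] x 460.3 529.3 y 96.4 199.4 mid y 0.1479
corner_stop 0.96 [ 88. 242. 173. 277.] x 436.4 553.2 y 246.0 301.0 mid y 0.2735
top
tape_roll 0.84 [169. 225.  27.  40.] x 430.7 525.1 y 99.2 163.1 mid y 0.1312
scene
tape_roll 0.69 [239. 297.  48.  38.] x 422.6 520.8 y 100.5 213.5 mid y 0.157
```

Emit:
carry_out:
  commands:
    - [0.05,-0.1,0,0]
    - [0.08,-0.2,0,0]
    - [0.08,-0.2,0,0]
    - [0.08,-0.2,0,0]
    - [0.08,-0.2,0,0]
    - [0.03,-0.2,0,0]
    - [-0.03,-0.2,0,0]
    - [-0.03,-0.15,0,0]
    - [0,0,0,0]

```text
clock: 23.58
eef_pos: [0.4985, 0.2272, -0.0213]
tool_rot: [-3.141, -0.0, 0.001]
wrist_force: [0.0, -0.3, -0.2]
finger_gap: -0.0001
```

```bash
python3 look.py p6
```

```text
[ 0.4985  0.2272 -0.0213] [-3.141e+00 -0.000e+00  1.000e-03] 23.575 [ 0.  -0.3 -0.2]
tape_roll 0.96 [337. 266. 245. 215.] x 472.9 546.9 y 152.0 254.5 mid y 0.2032
corner_stop 0.69 [159. 257. 133. 236.] x 467.0 553.6 y 250.3 313.6 mid y 0.282
top
tape_roll 0.96 [147. 217.  32.  38.] x 444.9 544.3 y 153.5 229.6 mid y 0.1916
scene
tape_roll 0.59 [218. 312.  52.  46.] x 441.2 535.9 y 154.9 267.7 mid y 0.2113
```

Emit:
carry_out:
  commands:
    - [-0.03,-0.1,0,0]
    - [-0.03,-0.1,0,0]
    - [-0.03,-0.1,0,0]
    - [-0.03,-0.1,0,0]
    - [0,0,0,0]

```text
clock: 24.6
eef_pos: [0.4937, 0.2432, -0.0213]
tool_rot: [-3.141, -0.0, 0.0]
wrist_force: [0.2, -0.8, 0.5]
finger_gap: 0.0
```

Emit:
carry_out:
  commands:
    - [-0.01,-0.05,0,0]
    - [-0.01,-0.05,0,0]
    - [0,0,0,0]

```text
clock: 24.98
eef_pos: [0.493, 0.2468, -0.0213]
tool_rot: [-3.141, 0.0, -0.0]
wrist_force: [0.2, 0.4, -0.6]
finger_gap: 0.0
```

Emit:
carry_out:
  commands:
    - [0,-0.05,0,0]
    - [0,0,0,0]

```text
clock: 25.22
eef_pos: [0.4928, 0.2487, -0.0214]
tool_rot: [3.141, 0.0, -0.0]
wrist_force: [-1.4, -1.1, -0.3]
finger_gap: -0.0001
```

Emit:
carry_out:
  commands:
    - [0,-0.04,0,0]
    - [0,0,0,0]

```text
clock: 25.48
eef_pos: [0.4927, 0.2499, -0.0215]
tool_rot: [3.141, 0.001, -0.0]
wrist_force: [-2.7, -2.8, 1.1]
finger_gap: 0.0003
```

Emit:
carry_out:
  commands:
    - [0,-0.04,0,0]
    - [0,0,0,0]

```text
clock: 25.72
eef_pos: [0.4927, 0.2503, -0.0215]
tool_rot: [3.139, 0.001, 0.0]
wrist_force: [-2.4, -9.5, 3.5]
finger_gap: -0.0001
```

```bash
python3 look.py p7; python3 -c "
from station import observe
for i in range(1): print(observe()['wrist_force'])"
```

```text
[ 0.4927  0.2503 -0.0215] [3.139e+00 1.000e-03 0.000e+00] 25.725 [-2.4 -9.5  3.5]
tape_roll 0.68 [343. 266. 246. 218.] x 466.1 541.6 y 172.5 276.2 mid y 0.2243
corner_stop 0.88 [212. 219. 134. 188.] x 471.9 553.3 y 251.6 312.3 mid y 0.2819
corner_stop 0.67 [342. 266. 249. 214.] x 461.3 540.7 y 168.6 277.5 mid y 0.223
top
tape_roll 0.93 [136. 218.  34.  36.] x 446.6 538.8 y 175.8 257.3 mid y 0.2166
scene
tape_roll 0.69 [213. 321.  53.  48.] x 439.2 521.8 y 175.0 287.8 mid y 0.2314
[-2.43598069 -8.54825872  3.51044172]
```

Emit:
carry_out:
  commands:
    - [0,0.04,0,0]
    - [-0.05,0,0,0]
    - [-0.05,0,0,0]
    - [-0.05,0,0,0]
    - [0,0,0,0]

```text
clock: 26.75
eef_pos: [0.487, 0.2506, -0.0211]
tool_rot: [-3.141, -0.0, -0.0]
wrist_force: [-0.1, -2.0, -0.3]
finger_gap: -0.0002
```

Emit:
carry_out:
  commands:
    - [-0.05,0,0,0]
    - [-0.05,0,0,0]
    - [0,0,0,0]

```text
clock: 27.12
eef_pos: [0.4848, 0.2505, -0.0206]
tool_rot: [-3.141, -0.004, -0.0]
wrist_force: [5.4, -2.8, -1.7]
finger_gap: -0.0001
```

Emit:
carry_out:
  commands:
    - [0.05,-0.02,0,0]
    - [0,0,0,0]

```text
clock: 27.38
eef_pos: [0.4851, 0.2509, -0.0212]
tool_rot: [3.141, 0.0, -0.0]
wrist_force: [1.8, -3.8, 1.3]
finger_gap: -0.0001
```

Emit:
carry_out:
  commands:
    - [0.02,-0.04,0,0]
    - [0,0,0,0]

```text
clock: 27.62
eef_pos: [0.4852, 0.2513, -0.0214]
tool_rot: [3.139, 0.002, 0.0]
wrist_force: [-1.3, -9.6, 5.7]
finger_gap: 0.0
```

Emit:
carry_out:
  commands:
    - [0,0.06,0,0]
    - [0,0.1,0,0]
    - [0,0.15,0,0]
    - [0,0.15,0,0]
    - [0,0,0,0]
    - [0,0,-0.3,0]
    - [0,0,-0.6,0]
    - [0,0,-0.9,0]
    - [0,0,-1,0]
    - [0,0,-1,0]
    - [0,-0.5,-1,0]
    - [0,0,-1,0]
    - [0,0,0,0]

```text
clock: 29.25
eef_pos: [0.4883, 0.2556, 0.2162]
tool_rot: [-3.139, -0.008, 0.001]
wrist_force: [0.3, 0.4, 0.4]
finger_gap: 0.0001
```

```bash
python3 look.py p8; python3 - <<'E'
from h import *
t=snapshot("top"); b=rect(t,.02,.4,.6,.15,.35,2000)
hsv=cv2.cvtColor(b,cv2.COLOR_BGR2HSV); cv2.imwrite("pics/p8r.png",b)
for n,z in [("top",.02),("scene",.02)]:
    s=snapshot(n)
    for t_ in ["tape_roll","corner_stop","toner_bottle","lid","brush"]:
        r=masks_of(t_,s)
        if r: print(n,t_,round(r[0]["p"],2),ray(s,r[0]["box"][:2],z)[:2].round(3),np.round(r[0]["box"]))
E
```

```text
[0.4883 0.2556 0.2162] [-3.139e+00 -8.000e-03  1.000e-03] 29.25 [0.3 0.4 0.4]
tape_roll 0.65 [520. 277.  77.  63.] x 334.2 411.7 y -60.4 26.6 mid y -0.0169
tape_roll 0.6 [311. 174.  96.  94.] x 441.6 540.3 y 175.9 274.1 mid y 0.225
tin_near 0.56 [520. 276.  74.  63.] x 341.8 416.6 y -49.5 34.5 mid y -0.0075
corner_stop 0.75 [274. 174.  78. 130.] x 417.0 553.2 y 223.2 308.3 mid y 0.2658
top
tape_roll 0.83 [134. 221.  41.  40.] x 441.8 538.8 y 175.8 274.5 mid y 0.2252
scene
tape_roll 0.63 [211. 322.  52.  47.] x 438.8 544.2 y 176.5 289.6 mid y 0.233
top tape_roll 0.83 [0.486 0.231] [131. 220.  45.  39.]
top corner_stop 0.97 [0.486 0.264] [118. 220.  33.  51.]
top toner_bottle 0.91 [0.635 0.223] [138. 163.  26.  23.]
top lid 0.64 [ 0.623 -0.294] [339. 172.  34.  35.]
top brush 0.81 [ 0.615 -0.514] [424. 177.  84.  17.]
scene tape_roll 0.74 [0.485 0.237] [211. 322.  53.  48.]
scene corner_stop 0.94 [0.467 0.271] [209. 339.  71.  44.]
scene toner_bottle 0.92 [0.656 0.19 ] [156. 280.  26.  49.]
scene lid 0.76 [ 0.597 -0.275] [277. 187.  25.  12.]
scene brush 0.57 [ 0.617 -0.504] [301. 156.  27.  24.]
```

```bash
python3 -c "
from station import *
print(hand_in())"
```

```text
the job is handed in; nothing more can be done
None
```

The roll now lies in the corner stop. I dragged it flat with the closed fingertip in its hole, through the gap between the tins, and handed the job in at about 29 s of the 56 s allowed.

**Last checks**
- After I lifted away, the overhead and wrist cameras put the roll at about (0.490, 0.225). My estimate of the stop's origin is (0.490, 0.226). The scene camera disagreed, giving about y 0.233, but it views the roll at a slant and I trust it less.
- The final pushes showed contact with each batten in turn, at about 10–11 N wrist force at most. In the gap the readings stayed below about 1 N, so there was no sign of touching a tin.
- The toner bottle, brush and lid show at the same picture positions as at the start, within a few pixels, which is the noise of the detections.
- Tilt and height of the roll were not measured directly. I saw no lifting or tipping, but I did not view a picture after the last push.

**What went wrong**
- My first drag left the roll behind. The fingertip was actually about 2–3 cm higher than the reported tool height and passed over it. Finding no contact in a careful step-by-step descent, I worked at a reported height of about -0.021 m from then on.
- The wrist camera's scale also disagreed with the reported height, by about 1 cm. I corrected for both but did not find the cause of either.

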